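# Load the keyed sample carrier into the reader

### The arm

A 7-joint arm with a two-finger parallel gripper is mounted at the origin on the work surface. World frame = base frame: x ahead of the robot, y to its left, z up, the work surface at z = 0. Lengths are in m, angles in degrees, forces in N, time in s.
With the tool pointing down it reaches from about 0.425 to 0.875 m from the base axis. Payload 4.7 kg.
Tool frame: the origin (TCP) lies on the mounting face of the last link; the fingertips stand 182 mm ahead of it and the grasp point (between the pads) lies 164 mm ahead of it; z points along the fingers, x is the direction in which the jaws open and shut, and the axes are right-handed (so a half turn about z gives the same grasp; the last joint's range is limited). The gripper opens to 87 mm and grips with 3 to 60 N. Pads are 19 mm wide; open, the fingers measure 117 mm over their backs; the gripper's body (75 mm by 190 mm) begins 51 mm behind the grasp point.
Start: joints at [69.448, 18.392, -4.016, 83.108, 1.295, 78.541, -3.26], TCP at [0.237, -0.605, 0.405] pointing down, gripper open.
Joint ranges: [-163.93, 163.93], [-17.29, 119.83], [-79.2, 71.16], [3.27, 140.29], [-89.18, 269.18], [5.43, 117.66], [-154.24, 154.24]. Speed limits (degrees/s): [147.25, 147.25, 180, 180, 180, 180, 180].

### API

Orientations are given as [roll, pitch, yaw] about the fixed x, y, z axes, in that order (R = Rz(yaw) Ry(pitch) Rx(roll)).
In Python, from cell import status, cams, env, outline_of, landmark_of gives the robot as it stands. The module is installed in compiled form; this text tells all that it offers.
- The arm moves only by the tool jog_arm, never from a script. Its argument "rows" is a list of rows, each a list of 7 numbers: the closure, from 0 (fully open) to 1 (shut), then the shift along the tool's x, y, z in m, then the turn, a rotation vector about the tool's x, y, z in degrees. A call has 1 to 12 rows; each row shifts and turns the commanded pose from where the row before left it, along the tool's axes as they then stand; what a row does not reach is not made up. A row lasts 1/12 s, in which the tool goes at most 41.7 mm and 7.16 degrees, less where a joint would pass 70% of its speed; a pose out of reach is approached as far as the arm can. A call with a gripper value outside its range is refused whole. The fingers move at their own pace and stop on an object; "grip_force" is the grip in N (left out, the last holds). Time passes only in rows, so rows that do not move let the fingers close. It gives the time, the measured TCP pose, the force and the opening at its end, in the units of the state.
- status.get_obs(): the state, without advancing time (a new reading comes with each control period).
- cams.read_camera(name): name is "scene" or "top"; returns (picture, depth): 400x640x3 uint8, red, green, blue; 400x640 float32, m along the optical axis (not along the pixel's ray), 0 where there is no reading.
- cams.camera_params(name): a dict with "vfov" (degrees; the focal length in pixels is half the picture's height over the tangent of half this angle, whatever the lens; pixels are square), "cx", "cy" (the principal point, pixels), "k1" (the pictures are not rectified: a ray, as slopes to the right and down, at radius r is drawn at 1 + k1 r^2 times it, then the intrinsics apply), "eye" and "attitude" of the camera in the world. Camera axes: x right, y up, looking along -z (the intrinsics and any distortion apply to the point x, -y, -z); pixel columns grow to the right and rows downward; lengths in m; the calibration is good to about 2 mm. A picture is of the moment at which its call begins. camera_params takes no time and is no camera call.
- env.sign_off(): hands the job in, once; it reports no verdict.
Trained networks look in the newest picture that a camera, given by its name, has taken for a name from the list of things; names that differ only in an ending like _2 or _b are one class to them, and where a whole thing is asked for, a point or a joint stands for the part that bears it (a point fixed in the world has none). Each returns a list of dicts, best first, with "conf" (0 to 1); they miss things now and then, are a little off and sometimes report something else, mostly with a low value. They report only what shows in the picture. A call takes as long as a camera call. They do not tell look-alikes from the thing itself.
- outline_of(camera, name): "pixels" (400x640 bool, what is visible of it) and "box" ([left, top, right, bottom] in pixels, round what is visible of it).
- landmark_of(camera, name): "position" ([row, column] in pixels: a listed point, or the origin of a listed thing).
The state is a dict: "time_s": time; "qpos": joint angles; "joint_velocities": joint speeds; "effort": joint torques, N m; "tool_pos": TCP position; "tool_rot": TCP orientation; "force": force on the tool from outside, world axes, zero at the start; "wrist_torque": the same for the moment, N m; "grip_width": finger opening in m.
Only numpy, scipy, OpenCV 4.12 (cv2) and the standard library are available. Lean on these libraries where they do the work, as an engineer would, in place of code of your own. Each camera call takes 0.05 s, during which the arm holds its last target. There are 200 camera calls.

### The job

Put the notched sample carrier into the reader's round turning socket: rest it lightly on the two keys inside and feel for the angle at which its two unequal notches let it drop fully home on the socket floor. Then, still holding it, turn carrier and socket together anticlockwise (seen from above) to the reading stop, where the wide notch faces the reader's head, and let go. Press and turn gently (never more than 40 N on the reader), and leave the plain carrier, the sample plugs, the jar, the tape roll and the marker where they are.

Things in the scene. Friction and masses are not known exactly. Their poses are not given: they have to be found in the camera images.
- carrier_mid (a point): Notched carrier, loose, upright, grey plastic, about 110 g: a disc 49 mm across, 26 mm high, with a grip bar on top, 58 mm high in all. Point: on its axis, 29 mm above its underside. Two notches 6 mm deep run down the disc's whole rim: a 14 mm wide one at +x, an 8 mm narrow one at -x. Starts on the table, its x within 0.5 rad of world x, at one of two places; a plain twin has the other.
- carrier_bar (a point): Centre of the notched carrier's upright grip bar, 42 mm above its underside: 34 mm long (along the carrier's x), 14 mm wide (y), standing 32 mm above the disc. Grip it across its width.
- plain_mid (a point): The plain carrier, a twin of the notched one (same disc, grip bar and kind of point) but with an uncut round rim; it does not fit and must stay put.
- reader: The reader, fixed: a white plate 225 x 150 x 20 mm with the turning socket on it. Origin under the socket's axis, at table height; +x points to its head (the reading direction), within 0.35 rad of world x. The head is a white block 70 mm high above the table, starting 87 mm along +x, with a small dark nose at 70 mm, 51 mm high.
- socket (a point): Centre of the socket's mouth at its lowest height setting, 49 mm above the table, axes as the reader. An aluminium cup 64 mm across: bore 52 mm (1.5 mm play all round for the carrier), edge bevelled over the top 4 mm, floor 24 mm below the mouth. It turns about z, held where it is left by 0.2 N m of friction, and is sprung: it sinks 3 mm, from 3 N at first to 11 N, then is hard.
- socket_floor (a point): Centre of the cup's floor, 25 mm above the table at the lowest setting; the whole cup really stands 0 to 6 mm higher, not reported. Axes as the reader. On the floor at the wall, two keys 14 mm high, 6 mm deep: one 11 mm wide, opposite it one 5 mm, their top edges bevelled 2.5 mm. A carrier that does not fit rests on them; it drops the 14 mm with its wide notch within 0.06 rad of the wide key.
- nose (a point): Tip of the reader's nose, towards which the wide key (a lug outside the cup marks it) points at the reading stop. The cup's angle is not reported: counted from the direction of the nose, anticlockwise from above positive, the wide key starts anywhere from -0.95 to -0.35 rad (clockwise of the nose). The cup can turn from -1.25 to +0.03 rad, where its stop is.
- sample0_mid (a point): A sample plug, 25 mm across and 30 mm high, aluminium on a black foot, standing loose on the table; the point is half-way up. Must stay put.
- sample1_mid (a point): Another such plug.
- sample2_mid (a point): Another such plug.
- jar_mid (a point): A white closed jar 48 mm across and 65 mm high, standing loose; the point is half-way up. Must stay put.
- tape_mid (a point): A cardboard tape roll lying flat, 90 mm across, 24 mm high; the point is half-way up its axis. Must stay put.
- marker_mid (a point): A black marker pen lying on the table, 12 mm thick and about 130 mm long; the point is its middle. Must stay put.
Mind the look-alikes: they are no part of the job. Leave any purple look-alike of the part that bears carrier_mid alone.

How it is judged:
By the outcome, as a careful person would: the job done as asked, in the order asked, and still so for the second after the job is handed in, with the robot touching nothing.
It also fails if it takes over 53 s, if anything falls off the work surface, if the arm or the gripper's body presses on something with over 40 N, if the wrist force passes 120 N, or if a joint passes its speed limit or range.

## Working session

There is one attempt and no reset: what is moved stays moved. The work goes in short steps, Python scripts to look and compute and a tool call to move; the robot and the scene stay as the last step left them, time stands still between calls to the robot, and variables do not carry over. Pictures are saved under pics/ and viewed, about 8 in all and at most 12, crops included, and the job is handed in when it is done.

Besides the shell and the picture viewer there is one more tool, called as a command line: name --pt "numbers of a row" for each row, then --argument value for the rest. jog_arm: Moves the arm, as the interface text tells. Its arguments: {"type":"object","properties":{"rows":{"type":"array"},"grip_force":{"type":"number"}},"required":["rows"]}

```bash
mkdir -p pics; cat > h.py <<'E'
import numpy as np, cv2
from scipy.spatial.transform import Rotation as R
from cell import status, cams, env, outline_of, landmark_of
def K(c):
    p=cams.camera_params(c); f=200/np.tan(np.radians(p["vfov"])/2)
    a=np.array(p["attitude"],float)
    M=a if a.shape==(3,3) else R.from_euler('xyz',a,degrees=True).as_matrix()
    return p,f,M
def ray(c,row,col):
    p,f,M=K(c); d=np.array([(col-p["cx"])/f,(row-p["cy"])/f]); u=d.copy()
    for _ in range(20): u=d/(1+p["k1"]*(u@u))
    return np.array(p["eye"]),M@np.array([u[0],-u[1],-1.])
def at_z(c,row,col,z):
    e,d=ray(c,row,col); return e+d*(z-e[2])/d[2]
def at_d(c,row,col,dep):
    e,d=ray(c,row,col); return e+d*dep
def proj(c,P):
    p,f,M=K(c); q=M.T@(np.array(P)-np.array(p["eye"])); u=np.array([q[0],-q[1]])/-q[2]
    u=u*(1+p["k1"]*(u@u)); return p["cy"]+f*u[1],p["cx"]+f*u[0]
E
python3 - <<'E'
from h import *
print(status.get_obs())
for c in("scene","top"):
    print(c,cams.camera_params(c))
    im,d=cams.read_camera(c); cv2.imwrite(f"pics/{c}0.png",im[:,:,::-1]); np.save(f"{c}0.npy",d)
    for n,z in(("carrier_mid",.029),("carrier_bar",.042),("plain_mid",.029),("socket",.049),("reader",0),("nose",.051)):
        for o in landmark_of(c,n): print(n,round(o["conf"],2),np.round(o["position"],1),np.round(at_z(c,*o["position"],z),4))
E
```

```text
{'time_s': 0.0, 'qpos': array([69.44670983, 18.43873133, -4.01686943, 83.17561684,  1.29566369,
       78.53923486, -3.25994848]), 'joint_velocities': array([-0.06811641,  0.0245942 , -0.01851934, -0.02359423, -0.01604611,
        0.01403329,  0.00598153]), 'effort': array([-2.42066799e-04, -4.91288888e+01, -4.04183641e-01, -3.12529814e+01,
       -6.39472157e-02,  4.35701001e-02,  1.78564374e-04]), 'tool_pos': array([ 0.23666461, -0.6051628 ,  0.40365882]), 'tool_rot': array([ 1.79994057e+02,  1.08297886e-01, -6.86354963e+01]), 'force': array([-0.31304055,  0.42373773,  0.31548779]), 'wrist_torque': array([ 0.06040944,  0.02917267, -0.02052596]), 'grip_width': 0.08693197030176322}
scene {'vfov': 47.684039638740416, 'cx': 313.79315321143457, 'cy': 199.8013597140726, 'k1': -0.10173627321840452, 'eye': array([ 0.9179092 , -0.65221249,  0.75445627]), 'attitude': array([43.87072812, -0.65756728, 32.7749522 ])}
carrier_mid 0.86 [216.2 280.3] [ 0.5137 -0.142   0.029 ]
carrier_mid 0.73 [200.6 206.2] [ 0.3489 -0.1951  0.029 ]
carrier_mid 0.66 [223.1 233.9] [ 0.443  -0.2122  0.029 ]
carrier_m
[... 426 characters left out ...]
: 51.95884441542326, 'cx': 319.4017325130198, 'cy': 197.8012658939968, 'k1': 0.027998398548249537, 'eye': array([ 0.45248226, -0.06576596,  1.034795  ]), 'attitude': array([  5.89677848,  -1.36115623, -89.14992796])}
carrier_mid 0.85 [215.8 343.5] [ 0.5133 -0.148   0.029 ]
carrier_mid 0.84 [283.6 361.3] [ 0.3503 -0.1924  0.029 ]
carrier_mid 0.5 [240.6 373.5] [ 0.4539 -0.2219  0.029 ]
carrier_bar 0.82 [238.2 374.3] [ 0.4597 -0.2218  0.042 ]
carrier_bar 0.51 [281.2 367.4] [ 0.3574 -0.2053  0.042 ]
plain_mid 0.57 [160.8 350.2] [ 0.6507 -0.1635  0.029 ]
socket 0.81 [230.  215.3] [0.4735 0.1587 0.049 ]
reader 0.64 [230.5 224.9] [0.4736 0.146  0.    ]
nose 0.85 [201.9 208. ] [0.54   0.1782 0.051 ]
```

```bash
python3 - <<'E'
import cv2,numpy as np
t=cv2.imread("pics/top0.png");s=cv2.imread("pics/scene0.png")
a=cv2.resize(t[130:310,180:420],None,fx=3.3,fy=3.3,interpolation=cv2.INTER_CUBIC)
cv2.imwrite("pics/c1.png",a)
b=cv2.resize(s[90:290,160:400],None,fx=3,fy=3,interpolation=cv2.INTER_CUBIC);cv2.imwrite("pics/c2.png",b)
E
```

```text
(no output)
```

View pics/c1.png

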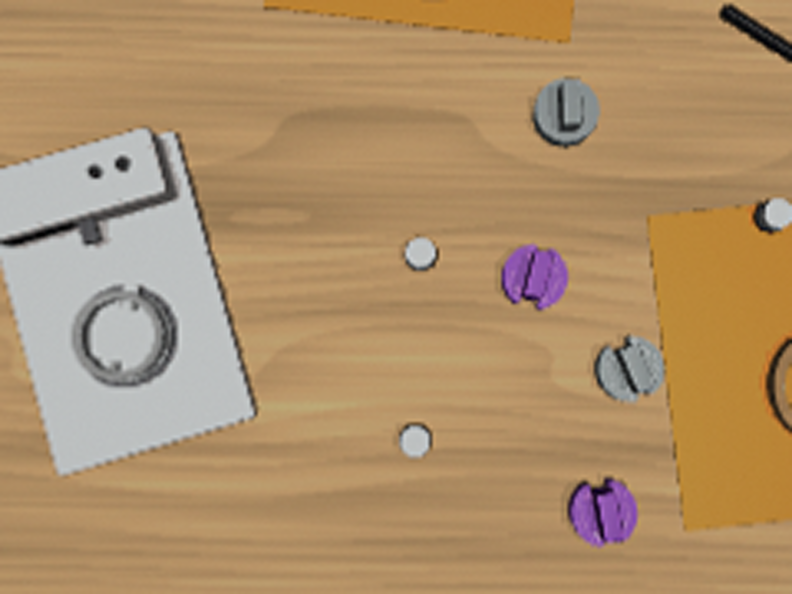

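View pics/c2.png

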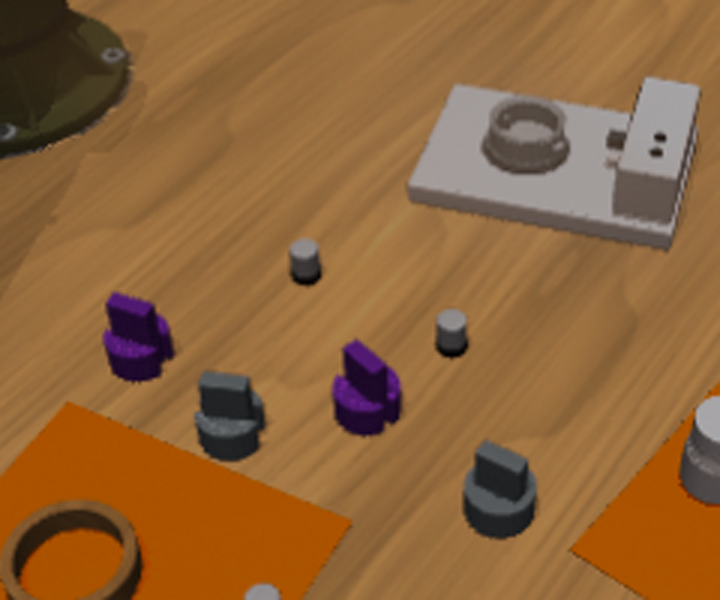

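The socket is at about (230,215) in the top picture. Candidates in the same picture:
- Grey notched carrier at (241,371).
- Grey plain carrier at (164,351), which has an uncut rim.
- Purple look-alikes at (214,342) and (285,363).

I choose the grey one at (241,371) and check it in a rectified close crop.

```bash
python3 - <<'E'
from h import *
im=cv2.imread("pics/top0.png");d=np.load("top0.npy")
def rect(cx,cy,z,h=.045,n=400,c="top",im=im):
    g=np.linspace(-h,h,n); p,f,M=K(c)
    X,Y=np.meshgrid(cx+g,cy-g); q=(np.stack([X,Y,np.full_like(X,z)],-1)-np.array(p["eye"]))@M
    u=q[...,0]/-q[...,2];v=-q[...,1]/-q[...,2];k=1+p["k1"]*(u*u+v*v)
    return cv2.remap(im,(p["cx"]+f*u*k).astype(np.float32),(p["cy"]+f*v*k).astype(np.float32),cv2.INTER_CUBIC)
def grid(r):
    for i in range(5): r[::1, [0]]=0
    cv2.line(r,(200,0),(200,400),(0,255,0),1);cv2.line(r,(0,200),(400,200),(0,255,0),1);return r
cv2.imwrite("pics/c3.png",np.hstack([grid(rect(.4535,-.219,.026)),grid(rect(.4735,.1570,.055))]))
# point cloud
def cloud(mask,c="top"):
    rr,cc=np.nonzero(mask&(d>0)); return np.array([at_d(c,r,q,d[r,q]) for r,q in zip(rr,cc)])
m=np.zeros((400,640),bool);m[225:258,355:390]=1;P=cloud(m)
b=P[P[:,2]>.050];print("bar",len(b),b.mean(0),np.median(b[:,2]))
w,v=np.linalg.eigh(np.cov(b[:,:2].T));print(np.sqrt(w),np.degrees(np.arctan2(v[1,1],v[0,1])))
k=P[(P[:,2]>.015)];print("all",len(k),k.mean(0),np.percentile(k,[2,98],axis=0))
m[:]=0;m[205:255,195:240]=1;P=cloud(m)
k=P[P[:,2]>.042];print("rim",len(k),np.median(k[:,2]),(np.percentile(k,[1],axis=0)+np.percentile(k,[99],axis=0))/2)
f=P[np.hypot(P[:,0]-.4735,P[:,1]-.157)<.015];print("floor",len(f),np.median(f[:,2]))
m[:]=0;m[170:290,160:280]=1;P=cloud(m);h=P[abs(P[:,2]-.07)<.005];pl=P[abs(P[:,2]-.02)<.004]
for n,q in(("head",h),("plate",pl)):
    (c,s,a)=cv2.minAreaRect((q[:,:2]*1000).astype(np.float32));print(n,c,s,a,np.median(q[:,2]))
for n in("carrier_mid","reader"):
    for o in outline_of("top",n): print(n,o["conf"],o["box"])
E
```

```text
bar 89 [ 0.45248848 -0.21586079  0.05677352] 0.05690833758968361
[0.00419502 0.00991097] -156.056672845431
all 290 [ 0.45212258 -0.21412595  0.03581054] [[ 0.43097938 -0.23818332  0.02193242]
 [ 0.4724934  -0.19409739  0.05970189]]Traceback (most recent call last):
  File "<stdin>", line 19, in <module>
  File "<stdin>", line 14, in cloud
  File "h.py", line 16, in at_d
    e,d=ray(c,row,col); return e+d*dep
        ~~~^^^^^^^^^^^
  File "h.py", line 10, in ray
    p,f,M=K(c); d=np.array([(col-p["cx"])/f,(row-p["cy"])/f]); u=d.copy()
          ~^^^
  File "h.py", line 5, in K
    p=cams.camera_params(c); f=200/np.tan(np.radians(p["vfov"])/2)
ValueError: time passes only in moves, steps and waits
```

View pics/c3.png

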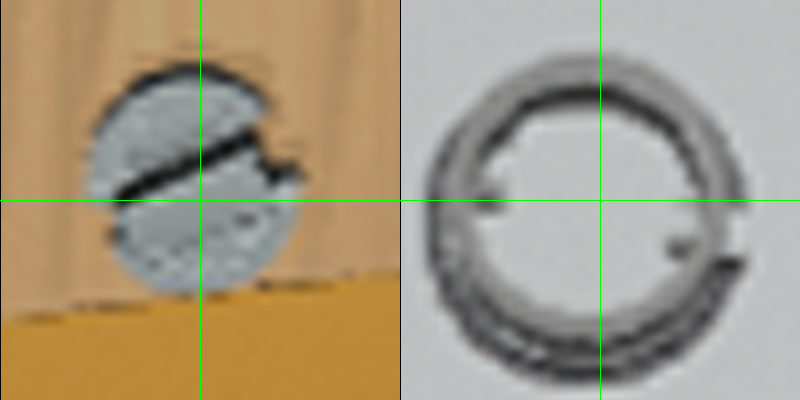

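The crop shows the grey carrier with its wide notch at about 20° (crop (285,155)) and its narrow notch opposite (crop (105,215)), so it is the notched one. The socket's keys are at crop (490,195) and (683,247), with the lug on the right. I'll refine these poses.

```bash
sed -i 's/^def K(c):/import functools\n@functools.lru_cache(None)\ndef K(c):/' h.py
sed -i 's/^def at_z/def cloud(c,d,r0,r1,c0,c1):\n    return np.array([at_d(c,r,q,d[r,q]) for r in range(r0,r1) for q in range(c0,c1) if d[r,q]>0])\ndef at_z/' h.py
python3 - <<'E'
from h import *
from scipy.optimize import least_squares
for c,B,S,Rr in(("top",(225,258,355,390),(205,255,195,240),(160,300,150,285)),("scene",(205,245,215,255),(110,155,310,360),(100,180,280,400))):
    d=np.load(c+"0.npy");print(c)
    P=cloud(c,d,*B);P=P[np.hypot(P[:,0]-.453,P[:,1]+.216)<.035]
    b=P[P[:,2]>(.052)];(cc,s,a)=cv2.minAreaRect((b[:,:2]*1000).astype(np.float32));print("bar",len(b),b.mean(0),cc,s,a)
    w,v=np.linalg.eigh(np.cov(b[:,:2].T));print(np.degrees(np.arctan2(v[1,1],v[0,1])))
    P=cloud(c,d,*S);k=P[(P[:,2]>.044)&(np.hypot(P[:,0]-.4735,P[:,1]-.157)<.037)]
    r=least_squares(lambda x:np.hypot(k[:,0]-x[0],k[:,1]-x[1])-x[2],[.4735,.157,.029],loss="soft_l1",f_scale=.001).x
    print("rim",len(k),np.percentile(k[:,2],[10,50,90]),r)
    f=P[np.hypot(P[:,0]-r[0],P[:,1]-r[1])<.014];print("floor",len(f),np.percentile(f[:,2],[10,50,90]))
    P=cloud(c,d,*Rr)
    for n,z in(("head",.07),("plate",.02)):
        q=P[abs(P[:,2]-z)<.005];print(n,cv2.minAreaRect((q[:,:2]*1000).astype(np.float32)),np.median(q[:,2]))
    q=P[(abs(P[:,2])<.004)];print("table",np.median(q[:,2]) if len(q) else None)
E
```

```text
top
bar 86 [ 0.452696   -0.21586736  0.05697046] (452.5975036621094, -216.0865020751953) (33.858253479003906, 14.302509307861328) 26.71341896057129
-156.08847353672974
rim 223 [0.04608739 0.04980055 0.05258988] [0.47143593 0.1577917  0.02933099]
floor 105 [0.02527198 0.02733728 0.02983972]
head ((577.552978515625, 192.98660278320312), (50.20586395263672, 131.3755340576172), 17.41204071044922) 0.06903277149797549
plate ((496.31707763671875, 167.84722900390625), (226.6487579345703, 152.5384521484375), 17.561546325683594) 0.019227142655901197
table -0.000750493642632799
scene
bar 114 [ 0.45294493 -0.21741091  0.05846823] (451.6930847167969, -216.6835479736328) (32.506927490234375, 16.538063049316406) 21.700008392333984
-155.51454008100833
rim 207 [0.04550284 0.05033532 0.05411627] [0.47079295 0.15672274 0.0292839 ]
floor 16 [0.02972705 0.03146078 0.03312235]
head ((577.7756958007812, 191.677734375), (50.7281494140625, 132.8329315185547), 17.20062828063965) 0.07073984371501074
plate ((496.57830810546875, 166.0837860107422), (225.889892578125, 155.16212463378906), 17.043386459350586) 0.021693859536628946
table 0.0014220105089537416
```

```bash
cat >> h.py <<'E'
def rect(im,c,cx,cy,z,h=.038,n=400):
    g=np.linspace(-h,h,n); p,f,M=K(c)
    X,Y=np.meshgrid(cx+g,cy-g); q=(np.stack([X,Y,np.full_like(X,z)],-1)-np.array(p["eye"]))@M
    u=q[...,0]/-q[...,2];v=-q[...,1]/-q[...,2];k=1+p["k1"]*(u*u+v*v)
    return cv2.remap(im,(p["cx"]+f*u*k).astype(np.float32),(p["cy"]+f*v*k).astype(np.float32),cv2.INTER_CUBIC)
E
python3 - <<'E'
from h import *
o=[]
for c in("top","scene"):
    im=np.mean([cams.read_camera(c)[0].astype(float) for _ in range(3)],0)[:,:,::-1].astype(np.uint8)
    r=rect(im,c,.4712,.1575,.043)
    r=cv2.cvtColor(r,cv2.COLOR_BGR2GRAY);r=cv2.createCLAHE(3,(3,3)).apply(r);r=cv2.cvtColor(r,cv2.COLOR_GRAY2BGR)
    cv2.circle(r,(200,200),int(.020/.076*400),(0,200,0),1)
    for a in range(-60,61,15):
        for s in(0,180):
            t=np.radians(a+s);p=lambda q:(int(200+q*np.cos(t)),int(200-q*np.sin(t)));cv2.line(r,p(180),p(198),(0,0,255) if a==0 else (0,200,0),1)
    o.append(r)
cv2.imwrite("pics/c4.png",np.hstack(o))
E
```

```text
(no output)
```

View pics/c4.png

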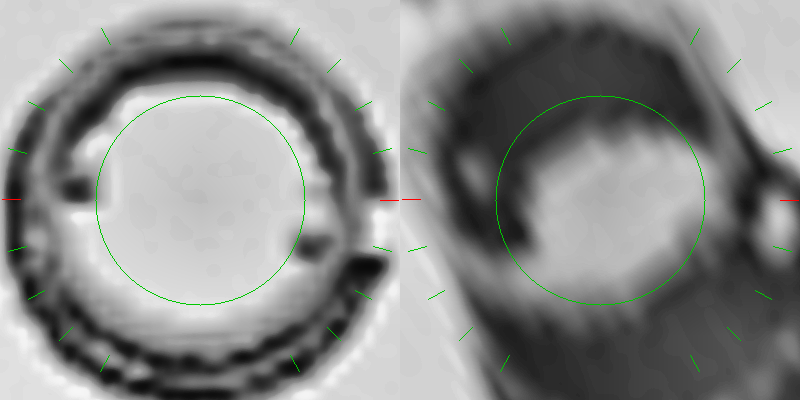

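```bash
cat >> h.py <<'E'
def go(x,y,z,yaw):
    "rotvec to turn first (tool, deg), then shift along turned tool axes"
    o=status.get_obs(); A=R.from_euler('xyz',o["tool_rot"],degrees=True); B=R.from_euler('xyz',[180,0,yaw],degrees=True)
    rv=(A.inv()*B).as_rotvec(degrees=True); s=B.inv().apply(np.array([x,y,z])-o["tool_pos"])
    print("turn",np.round(rv,2),"shift",np.round(s,4)); return rv,s
E
python3 - <<'E'
from h import *
go(.4526,-.2163,.27,-65.8)
for n,z in(("sample0_mid",.015),("jar_mid",.033),("tape_mid",.012),("marker_mid",.006)):
    outs=landmark_of("top",n)
    for o in outs[:3]: print(n,round(o["conf"],2),np.round(at_z("top",*o["position"],z),3))
E
```

```text
turn [ 0.   -0.01 -2.84] shift [-0.2664 -0.3564  0.1348]
sample0_mid 0.57 [ 0.405 -0.062  0.015]
jar_mid 0.96 [ 0.748 -0.057  0.033]
tape_mid 0.67 [ 0.447 -0.373  0.012]
marker_mid 0.62 [ 0.706 -0.331  0.006]
marker_mid 0.51 [0.473 0.155 0.006]
```

jog_arm --pt "0.4 -0.022 -0.03 0.005 0 0 -2.84" --pt "0.4 -0.022 -0.03 0.01 0 0 0" --pt "0.4 -0.022 -0.03 0.01 0 0 0" --pt "0.4 -0.022 -0.03 0.01 0 0 0" --pt "0.4 -0.022 -0.03 0.01 0 0 0" --pt "0.4 -0.022 -0.03 0.01 0 0 0" --pt "0.4 -0.022 -0.03 0.01 0 0 0" --pt "0.4 -0.022 -0.03 0.01 0 0 0" --pt "0.4 -0.022 -0.03 0.01 0 0 0" --pt "0.4 -0.022 -0.03 0.01 0 0 0" --pt "0.4 -0.022 -0.03 0.01 0 0 0" --pt "0.4 -0.022 -0.02 0.01 0 0 0" --grip_force 20

```text
time_s: 2.2
tool_pos: [0.4511, -0.2193, 0.2899]
tool_rot: [-179.9, -0.1, -65.7]
force: [0.7, -0.4, -0.2]
grip_width: 0.0519
```

```bash
python3 - <<'E'
from h import *
go(.4526,-.2163,.212,-65.8);o=status.get_obs();print(o)
E
```

```text
turn [-0.12 -0.06  0.12] shift [-0.0021 -0.0026  0.0779]
{'time_s': 2.2, 'qpos': array([ 44.26242951,   6.77305134, -22.53551418, 111.30333494,
         2.87618999,  62.34476766, -45.13714901]), 'joint_velocities': array([-23.01641737,   1.13682113, -16.35851373,  14.76063951,
         3.50150158, -14.30181309, -41.27815348]), 'effort': array([ 2.70901166e+00, -3.32238507e+01,  1.38896783e-01, -2.82750142e+01,
        1.81407575e-02,  4.09709997e-01,  6.21150825e-01]), 'tool_pos': array([ 0.45109682, -0.21931295,  0.28988298]), 'tool_rot': array([-1.79884781e+02, -5.76058544e-02, -6.56753945e+01]), 'force': array([ 0.65702745, -0.37715441, -0.1746696 ]), 'wrist_torque': array([-0.00954123, -0.05841763, -0.00567963]), 'grip_width': 0.05193708745308178}
```

jog_arm --pt "0.4 0 0 0.02 0 0 0" --pt "0.4 0 0 0.02 0 0 0" --pt "0.4 0 0 0 0 0 0" --pt "0.4 0 0 0 0 0 0"

```text
time_s: 2.53
tool_pos: [0.4489, -0.222, 0.2492]
tool_rot: [179.9, 0.1, -65.8]
force: [0.0, -1.3, 0.1]
grip_width: 0.052
```

```bash
python3 - <<'E'
from h import *
for c in("top","scene"):
    im,d=cams.read_camera(c); cv2.imwrite(f"pics/{c}1.png",im[:,:,::-1]); 
go(.4526,-.2163,.212,-65.8);o=status.get_obs();print(o["tool_pos"],o["tool_rot"])
cv2.imwrite("pics/c5.png",cv2.resize(cv2.imread("pics/scene1.png")[150:270,170:310],None,fx=4,fy=4,interpolation=cv2.INTER_CUBIC))
E
```

```text
turn [-0.06 -0.08 -0.05] shift [-0.0046 -0.0053  0.0389]
[ 0.44970042 -0.22267568  0.25088563] [-1.79943400e+02 -7.75078406e-02 -6.58504916e+01]
```

View pics/c5.png

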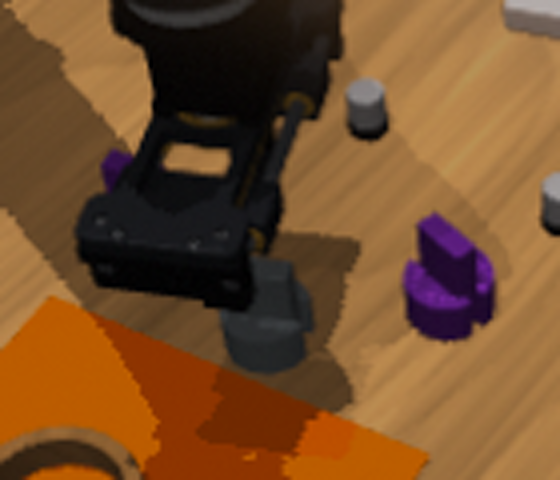

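The fingers are above the grey carrier (crop (265,310)), about 5 mm off. I'll centre, descend and grip.

jog_arm --pt "0.4 -0.004 -0.0053 0.0 0 0 0" --pt "0.4 0 0 0.013 0 0 0" --pt "0.4 0 0 0.013 0 0 0" --pt "0.4 0 0 0.012 0 0 0" --pt "0.4 0 0 0 0 0 0" --pt "0.4 0 0 0 0 0 0"

```text
time_s: 3.13
tool_pos: [0.4525, -0.2161, 0.2117]
tool_rot: [180.0, 0.0, -65.8]
force: [-0.5, 0.6, 0.1]
grip_width: 0.0523
```

```bash
python3 - <<'E'
from h import *
go(.4526,-.2163,.212,-65.8);o=status.get_obs();print(o["tool_pos"],o["force"])
E
```

```text
turn [ 0.02  0.04 -0.01] shift [ 0.0002 -0.     -0.0003]
[ 0.45248626 -0.21614888  0.21167487] [-0.52494055  0.61223657  0.1040883 ]
```

jog_arm --pt "1 0 0 0 0 0 0" --pt "1 0 0 0 0 0 0" --pt "1 0 0 0 0 0 0" --pt "1 0 0 0 0 0 0" --pt "1 0 0 0 0 0 0" --pt "1 0 0 0 0 0 0" --grip_force 25

```text
time_s: 3.63
tool_pos: [0.4526, -0.2163, 0.212]
tool_rot: [-180.0, -0.0, -65.8]
force: [0.0, 0.0, -0.5]
grip_width: 0.0199
```

jog_arm --pt "1 0 0 -0.01 0 0 0" --pt "1 0 0 -0.025 0 0 0" --pt "1 0 0 -0.03 0 0 0" --pt "1 0 0 -0.025 0 0 0" --pt "1 0 0 0 0 0 0" --pt "1 0 0 0 0 0 0"

```text
time_s: 4.13
tool_pos: [0.4531, -0.2164, 0.3039]
tool_rot: [-179.9, -0.2, -65.8]
force: [-0.8, 0.0, -1.5]
grip_width: 0.0137
```

```bash
python3 - <<'E'
from h import *
go(.4712,.1575,.29,-103);o=status.get_obs();print(o["tool_pos"],o["tool_rot"],o["force"],o["grip_width"])
o=[]
for c,B in(("top",(215,265,350,400)),("scene",(180,240,200,270))):
    im,d=cams.read_camera(c); cv2.imwrite(f"pics/{c}2.png",im[:,:,::-1]);
    P=cloud(c,d,*B);q=P[(abs(P[:,0]-.4525)<.026)&(abs(P[:,1]+.216)<.026)&(P[:,2]>.08)&(P[:,2]<.12)]
    print(c,len(q),q.mean(0) if len(q) else 0)
    k=P[(P[:,2]<.05)&(P[:,2]>.01)];print(len(k))
E
```

```text
turn [-0.18 -0.15 37.2 ] shift [-0.3684  0.0665  0.0139]
[ 0.45310378 -0.21640536  0.30388814] [-179.877976     -0.20007391  -65.80168216] [-0.76721247  0.01718216 -1.54201824] 0.01373004606011964
top 0 0
6
scene 319 [ 0.46433128 -0.22614321  0.10235908]
195
```

The fingers were still closing when the lift began, so I'll check how the carrier is held.

```bash
python3 - <<'E'
from h import *
a=proj("scene",[.4526,-.2163,.1]);print(a)
r,c=int(a[0]),int(a[1]);im=cv2.imread("pics/scene2.png")
cv2.imwrite("pics/c6.png",cv2.resize(im[r-55:r+65,c-60:c+60],None,fx=4.5,fy=4.5,interpolation=cv2.INTER_CUBIC))
o=status.get_obs();tip=o["tool_pos"]-[0,0,.182]
for z in(0,.018): print("tip+",z,(np.array(proj("scene",tip+[0,0,z]))-[r-55,c-60])*4.5)
for h in(.0,.026,.058): print(h,[np.round((np.array(proj("scene",[.4526,-.2163,o["tool_pos"][2]-.164-.048+h]))-[r-55,c-60])*4.5)])
E
```

```text
(np.float64(203.05344805874694), np.float64(232.13968799552174))
tip+ 0 [216.54765777 264.79330655]
tip+ 0.018 [187.29441904 259.77575643]
0.0 [array([264., 273.])]
0.026 [array([224., 267.])]
0.058 [array([171., 258.])]
```

View pics/c6.png

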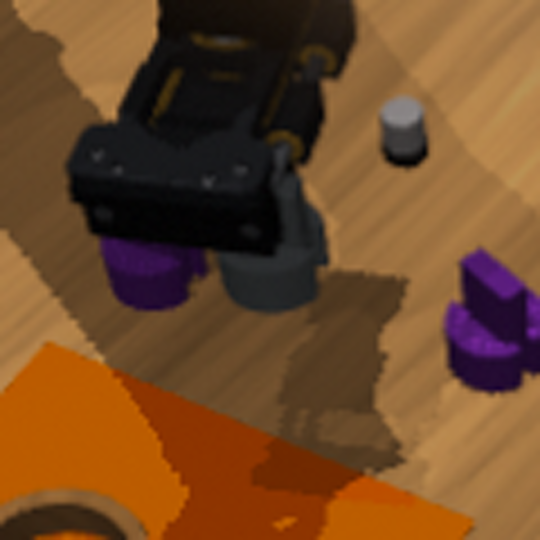

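The grey carrier is held upright, gripped about 6 mm higher on the bar than planned (underside centre at crop ~(273,270)), with plenty of overlap. Moving to above the socket.

jog_arm --pt "1 0 0 0 0 0 4.2" --pt "1 0 0 0 0 0 6.6" --pt "1 0 0 0 0 0 6.6" --pt "1 0 0 0 0 0 6.6" --pt "1 0 0 0 0 0 6.6" --pt "1 0 0 0 0 0 6.6"

```text
time_s: 4.73
tool_pos: [0.4519, -0.2159, 0.3]
tool_rot: [179.8, 0.1, -103.3]
force: [-0.3, 0.9, -0.4]
grip_width: 0.0141
```

jog_arm --pt "1 -0.02 0.0035 0 0 0 0" --pt "1 -0.03 0.0055 0 0 0 0" --pt "1 -0.034 0.006 0 0 0 0" --pt "1 -0.034 0.006 0 0 0 0" --pt "1 -0.034 0.006 0 0 0 0" --pt "1 -0.034 0.006 0 0 0 0" --pt "1 -0.034 0.006 0 0 0 0" --pt "1 -0.034 0.006 0 0 0 0" --pt "1 -0.034 0.006 0 0 0 0" --pt "1 -0.03 0.0055 0 0 0 0" --pt "1 -0.03 0.0055 0 0 0 0" --pt "1 -0.02 0.0035 0 0 0 0"

```text
time_s: 5.73
tool_pos: [0.4703, 0.1601, 0.3005]
tool_rot: [179.8, 0.0, -102.8]
force: [1.0, 0.7, -0.7]
grip_width: 0.014
```

jog_arm --pt "1 0 0 0 0 0 0" --pt "1 0 0 0 0 0 0" --pt "1 0 0 0 0 0 0"

```text
time_s: 5.98
tool_pos: [0.4711, 0.156, 0.3005]
tool_rot: [179.9, -0.1, -103.0]
force: [0.6, 0.1, -1.0]
grip_width: 0.014
```

```bash
python3 - <<'E'
from h import *
go(.4712,.1575,.29,-103);o=status.get_obs();print(o["time_s"],o["tool_pos"],o["tool_rot"],o["force"],o["wrist_torque"],o["grip_width"],o["qpos"])
im,d=cams.read_camera("scene");cv2.imwrite("pics/scene3.png",im[:,:,::-1])
t=o["tool_pos"];zb=t[2]-.218
a=proj("scene",[t[0],t[1],.08]);r,c=int(a[0]),int(a[1])
cr=cv2.resize(im[r-55:r+65,c-60:c+60,::-1],None,fx=4.5,fy=4.5,interpolation=cv2.INTER_CUBIC)
def circ(z,rad,x,y,col):
    pts=[((np.array(proj("scene",[x+rad*np.cos(u),y+rad*np.sin(u),z]))-[r-55,c-60])*4.5)[::-1] for u in np.linspace(0,6.283,60)]
    cv2.polylines(cr,[np.int32(pts)],True,col,1)
circ(zb,.0245,t[0],t[1],(0,255,0));circ(zb+.026,.0245,t[0],t[1],(0,255,0));circ(.053,.032,.4712,.1575,(0,0,255));
cv2.imwrite("pics/c7.png",cr)
E
```

```text
turn [ 0.13 -0.09 -0.03] shift [-0.0015  0.0003  0.0105]
5.9833 [0.47114641 0.15600316 0.30054382] [ 1.79874661e+02 -9.44164656e-02 -1.03034025e+02] [ 0.57262929  0.0673618  -0.97940806] [0.02437597 0.01435667 0.04734563] 0.014020437038100776 [  17.63008161    7.26615657  -41.10387365  110.6968577     5.30721
   64.0696407  -128.61839441]
```

View pics/c7.png

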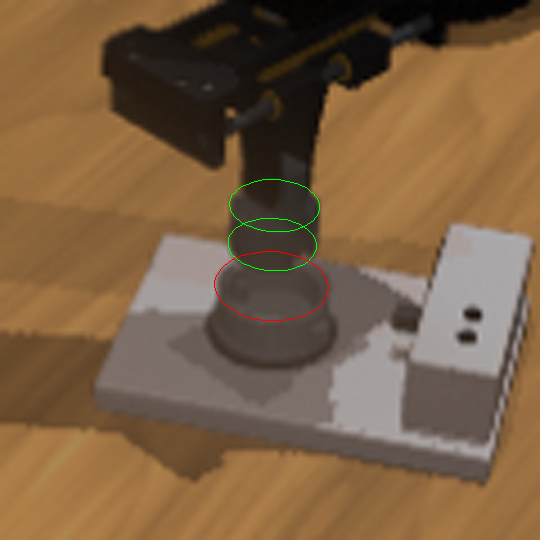

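jog_arm --pt "1 -0.0015 0.0003 0.005 0 0 0" --pt "1 0 0 0.01 0 0 0" --pt "1 0 0 0.007 0 0 0" --pt "1 0 0 0 0 0 0" --pt "1 0 0 0 0 0 0"

```text
time_s: 6.45
tool_pos: [0.4712, 0.1582, 0.2788]
tool_rot: [179.9, -0.0, -103.0]
force: [0.9, 0.3, -1.0]
grip_width: 0.0137
```

```bash
cat > st.py <<'E'
from h import *
o=status.get_obs();print(o["time_s"],np.round(o["tool_pos"],4),np.round(o["tool_rot"],2),"F",np.round(o["force"],1),"T",np.round(o["wrist_torque"],2),o["grip_width"])
E
python3 - <<'E'
from h import *
import st
t=status.get_obs()["tool_pos"]
# scene + top depth: measure held disc / socket rim
for c in("scene","top"):
    im,d=cams.read_camera(c);cv2.imwrite(f"pics/{c}4.png",im[:,:,::-1])
    a=proj(c,[.4712,.1575,.055]);r,q=map(int,a);P=cloud(c,d,r-30,r+30,q-35,q+35)
    P=P[np.hypot(P[:,0]-.4712,P[:,1]-.1575)<.036]
    print(c,np.histogram(P[:,2],bins=np.arange(.015,.13,.005)))
    k=P[(P[:,2]>.058)&(P[:,2]<.082)&(np.hypot(P[:,0]-.4712,P[:,1]-.1575)<.03)]
    if len(k)>20: print(len(k),k.mean(0))
E
```

```text
6.45 [0.4712 0.1582 0.2788] [ 1.7990e+02 -4.0000e-02 -1.0302e+02] F [ 0.9  0.3 -1. ] T [ 0.09  0.03 -0.02] 0.013698085743685497
scene (array([ 3, 59, 58, 94, 42, 49, 48, 68,  6, 17, 34, 26, 33, 45, 85, 15, 18,
       20, 27, 28, 39, 31]), array([0.015, 0.02 , 0.025, 0.03 , 0.035, 0.04 , 0.045, 0.05 , 0.055,
       0.06 , 0.065, 0.07 , 0.075, 0.08 , 0.085, 0.09 , 0.095, 0.1  ,
       0.105, 0.11 , 0.115, 0.12 , 0.125]))
120 [0.47905655 0.14312789 0.07179407]
top (array([ 1,  7, 32,  9,  7,  9, 30, 21,  1,  6,  7,  7,  4, 10,  4,  0,  0,
        0,  0,  0,  0,  0]), array([0.015, 0.02 , 0.025, 0.03 , 0.035, 0.04 , 0.045, 0.05 , 0.055,
       0.06 , 0.065, 0.07 , 0.075, 0.08 , 0.085, 0.09 , 0.095, 0.1  ,
       0.105, 0.11 , 0.115, 0.12 , 0.125]))
26 [0.46686635 0.1354869  0.06962037]
```

```bash
python3 - <<'E'
from h import *
from scipy.optimize import least_squares
import st
fit=lambda k,rad:least_squares(lambda x:np.hypot(k[:,0]-x[0],k[:,1]-x[1])-rad,[.4712,.1575],loss="soft_l1",f_scale=.0007).x
for c in("scene","top"):
    S=[];T=[]
    D=[cams.read_camera(c)[1] for _ in range(3)]
    a=proj(c,[.4712,.1575,.055]);r,q=map(int,a)
    P=np.vstack([cloud(c,d,r-30,r+30,q-35,q+35) for d in D]);h=np.hypot(P[:,0]-.4712,P[:,1]-.1575)
    k=P[(P[:,2]>.063)&(P[:,2]<.082)&(h<.03)&(h>.018)];print(c,"disc",len(k),fit(k,.0245),"lowest",np.percentile(P[(h<.028)&(h>.02)&(P[:,2]>.057)][:,2],[1,3,5]))
    k=P[(P[:,2]>.026)&(P[:,2]<.045)&(h>.029)&(h<.034)&((P-[.4712,.1575,0])@np.array([.45,-.81,0])>0)];print("cup",len(k),fit(k,.032))
E
```

```text
6.55 [0.4716 0.1585 0.2797] [ 180.      0.   -103.01] F [ 0.4 -0.2 -0.9] T [ 0.04  0.06 -0.03] 0.01377943962494513
scene disc 308 [0.47012796 0.15801379] lowest [0.06306799 0.06402691 0.06507844]
cup 323 [0.47033625 0.15865301]
top disc 65 [0.47284083 0.15797848] lowest [0.05963485 0.06147262 0.06459774]
cup 72 [0.47095552 0.15873405]
```

jog_arm --pt "1 -0.0005 0.0006 0.004 0 0 0" --pt "1 0 0 0.004 0 0 0" --pt "1 0 0 0.002 0 0 0" --pt "1 0 0 0 0 0 0"

```text
time_s: 7.18
tool_pos: [0.4707, 0.1591, 0.2689]
tool_rot: [179.9, -0.0, -103.0]
force: [0.1, 0.9, -0.9]
grip_width: 0.014
```

jog_arm --pt "1 0 0 0.002 0 0 0" --pt "1 0 0 0 0 0 0"

```text
time_s: 7.35
tool_pos: [0.471, 0.1592, 0.2674]
tool_rot: [180.0, -0.0, -103.0]
force: [-0.6, -0.2, -0.3]
grip_width: 0.0139
```

jog_arm --pt "1 0 0 0.002 0 0 0" --pt "1 0 0 0 0 0 0"

```text
time_s: 7.52
tool_pos: [0.471, 0.1592, 0.2655]
tool_rot: [180.0, -0.0, -103.0]
force: [-0.3, -0.1, -0.6]
grip_width: 0.014
```

jog_arm --pt "1 0 0 0.0015 0 0 0" --pt "1 0 0 0 0 0 0"

```text
time_s: 7.68
tool_pos: [0.471, 0.1592, 0.264]
tool_rot: [180.0, -0.0, -103.0]
force: [-0.3, 0.4, -1.3]
grip_width: 0.0139
```

jog_arm --pt "1 0 0 0.0015 0 0 0" --pt "1 0 0 0 0 0 0"

```text
time_s: 7.85
tool_pos: [0.471, 0.1592, 0.2625]
tool_rot: [180.0, -0.0, -103.0]
force: [-0.9, 0.7, -0.0]
grip_width: 0.0137
```

jog_arm --pt "1 0 0 0.001 0 0 0" --pt "1 0 0 0 0 0 0"

```text
time_s: 8.02
tool_pos: [0.471, 0.1592, 0.2616]
tool_rot: [180.0, -0.0, -103.0]
force: [-0.2, -0.1, -1.2]
grip_width: 0.0133
```

jog_arm --pt "1 0 0 0.001 0 0 0" --pt "1 0 0 0 0 0 0"

```text
time_s: 8.18
tool_pos: [0.471, 0.1592, 0.2606]
tool_rot: [180.0, -0.0, -103.0]
force: [0.3, -0.7, -1.7]
grip_width: 0.0136
```

jog_arm --pt "1 0 0 0.001 0 0 0" --pt "1 0 0 0 0 0 0"

```text
time_s: 8.35
tool_pos: [0.471, 0.1592, 0.2596]
tool_rot: [180.0, -0.0, -103.0]
force: [-1.0, -0.0, -2.0]
grip_width: 0.0138
```

jog_arm --pt "1 0 0 0.001 0 0 0" --pt "1 0 0 0 0 0 0"

```text
time_s: 8.52
tool_pos: [0.471, 0.1592, 0.2586]
tool_rot: [180.0, -0.0, -103.0]
force: [-0.4, -0.1, -1.0]
grip_width: 0.0137
```

jog_arm --pt "1 0 0 0.001 0 0 0" --pt "1 0 0 0 0 0 0"

```text
time_s: 8.68
tool_pos: [0.471, 0.1592, 0.2575]
tool_rot: [180.0, -0.0, -103.0]
force: [-0.1, -0.7, -1.5]
grip_width: 0.014
```

jog_arm --pt "1 0 0 0.001 0 0 0" --pt "1 0 0 0 0 0 0"

```text
time_s: 8.85
tool_pos: [0.471, 0.1592, 0.2566]
tool_rot: [180.0, -0.0, -103.0]
force: [0.1, 0.3, -0.7]
grip_width: 0.014
```

jog_arm --pt "1 0 0 0.001 0 0 0" --pt "1 0 0 0 0 0 0"

```text
time_s: 9.02
tool_pos: [0.471, 0.1592, 0.2556]
tool_rot: [180.0, -0.0, -103.0]
force: [0.1, -0.3, -0.8]
grip_width: 0.0141
```

jog_arm --pt "1 0 0 0.001 0 0 0" --pt "1 0 0 0 0 0 0"

```text
time_s: 9.18
tool_pos: [0.471, 0.1592, 0.2546]
tool_rot: [180.0, -0.0, -103.0]
force: [-0.1, -0.6, -0.2]
grip_width: 0.0139
```

jog_arm --pt "1 0 0 0.001 0 0 0" --pt "1 0 0 0 0 0 0"

```text
time_s: 9.35
tool_pos: [0.471, 0.1592, 0.2535]
tool_rot: [180.0, -0.0, -103.0]
force: [-0.4, -0.9, -0.6]
grip_width: 0.0139
```

jog_arm --pt "1 0 0 0.001 0 0 0" --pt "1 0 0 0 0 0 0"

```text
time_s: 9.52
tool_pos: [0.471, 0.1592, 0.2525]
tool_rot: [180.0, -0.0, -103.0]
force: [0.3, 0.2, -1.1]
grip_width: 0.0138
```

```bash
python3 - <<'E'
from h import *
import st
for c in("scene","top"):
    im,d=cams.read_camera(c);cv2.imwrite(f"pics/{c}5.png",im[:,:,::-1])
    a=proj(c,[.4707,.1585,.065]);r,q=map(int,a)
    P=cloud(c,d,r-30,r+30,q-35,q+35);h=np.hypot(P[:,0]-.4712,P[:,1]-.1585)
    k=P[(h<.026)&(P[:,2]<.1)];print(c,np.histogram(k[:,2],bins=np.arange(.02,.1,.004))[0])
a=proj("scene",[.4707,.1585,.07]);r,c=map(int,a)
im=cv2.imread("pics/scene5.png");cv2.imwrite("pics/c8.png",cv2.resize(im[r-40:r+45,c-45:c+60],None,fx=6,fy=6,interpolation=cv2.INTER_CUBIC))
E
```

```text
9.5167 [0.471  0.1592 0.2525] [ 1.7999e+02 -1.0000e-02 -1.0300e+02] F [ 0.3  0.2 -1.1] T [ 0.08  0.12 -0.  ] 0.013794871355744665
scene [ 0  0  0  0  0  2  6 19 22 36 67 11 10 16 19 19 21 32 31]
top [0 0 0 0 2 3 5 4 3 6 2 0 0 0 0 0 0 0 0]
```

View pics/c8.png

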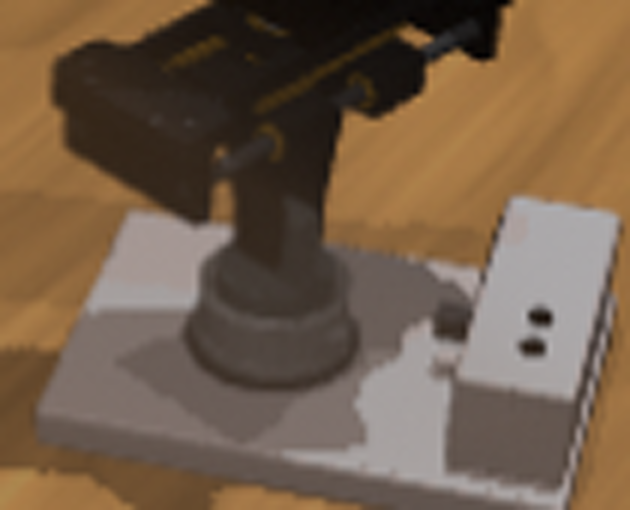

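The carrier is inside the bore (crop (275,275)) with no force yet. I'll keep lowering in small steps.

jog_arm --pt "1 0 0 0.001 0 0 0" --pt "1 0 0 0 0 0 0"

```text
time_s: 9.78
tool_pos: [0.471, 0.1592, 0.2516]
tool_rot: [180.0, -0.0, -103.0]
force: [0.1, 0.1, -0.7]
grip_width: 0.0134
```

jog_arm --pt "1 0 0 0.001 0 0 0" --pt "1 0 0 0 0 0 0"

```text
time_s: 9.95
tool_pos: [0.471, 0.1592, 0.2506]
tool_rot: [180.0, -0.0, -103.0]
force: [0.1, 0.4, -1.7]
grip_width: 0.0138
```

jog_arm --pt "1 0 0 0.001 0 0 0" --pt "1 0 0 0 0 0 0"

```text
time_s: 10.12
tool_pos: [0.471, 0.1592, 0.2496]
tool_rot: [180.0, -0.0, -103.0]
force: [0.9, 0.6, -0.4]
grip_width: 0.0137
```

```bash
python3 st.py
```

```text
10.1167 [0.471  0.1592 0.2496] [ 1.7999e+02 -1.0000e-02 -1.0300e+02] F [ 0.9  0.6 -0.4] T [0.06 0.06 0.06] 0.01374949070298928
```

jog_arm --pt "1 0 0 0.001 0 0 0" --pt "1 0 0 0 0 0 0"

```text
time_s: 10.28
tool_pos: [0.471, 0.1592, 0.2485]
tool_rot: [180.0, -0.0, -103.0]
force: [0.5, 0.4, -1.1]
grip_width: 0.0137
```

jog_arm --pt "1 0 0 0.001 0 0 0" --pt "1 0 0 0 0 0 0"

```text
time_s: 10.45
tool_pos: [0.4711, 0.1593, 0.2477]
tool_rot: [-180.0, -0.0, -103.0]
force: [0.4, 0.7, -1.4]
grip_width: 0.0137
```

jog_arm --pt "1 0 0 0.001 0 0 0" --pt "1 0 0 0 0 0 0"

```text
time_s: 10.62
tool_pos: [0.4712, 0.1593, 0.247]
tool_rot: [-180.0, -0.0, -103.0]
force: [-1.0, 0.4, 3.9]
grip_width: 0.0136
```

```bash
python3 - <<'E'
from h import *
import st
for c in("scene","top"):
    im,d=cams.read_camera(c);cv2.imwrite(f"pics/{c}6.png",im[:,:,::-1])
    a=proj(c,[.4707,.1585,.055]);r,q=map(int,a)
    P=cloud(c,d,r-30,r+30,q-35,q+35);h=np.hypot(P[:,0]-.4709,P[:,1]-.1588)
    print(c,"disc",np.histogram(P[h<.023][:,2],bins=np.arange(.03,.08,.003))[0],"rim",np.histogram(P[(h>.027)&(h<.033)][:,2],bins=np.arange(.03,.08,.003))[0])
a=proj("scene",[.4707,.1585,.06]);r,c=map(int,a)
im=cv2.imread("pics/scene6.png");cv2.imwrite("pics/c9.png",cv2.resize(im[r-40:r+40,c-45:c+60],None,fx=6,fy=6,interpolation=cv2.INTER_CUBIC))
E
```

```text
10.6167 [0.4712 0.1593 0.247 ] [-1.7999e+02 -1.0000e-02 -1.0300e+02] F [-1.   0.4  3.9] T [-0.04  0.31  0.01] 0.013614190888574618
scene disc [ 0  0  0  0  3  6  9 15 36 29  7  5 13 13 17 10] rim [19 20 18 24 24 20 32 42 14  1  0  0  0  0  0  0]
top disc [0 0 0 0 0 0 1 1 0 0 0 0 0 0 0 0] rim [ 6  6  3  1  8  5 23 11  1  0  0  0  0  0  0  0]
```

View pics/c9.png

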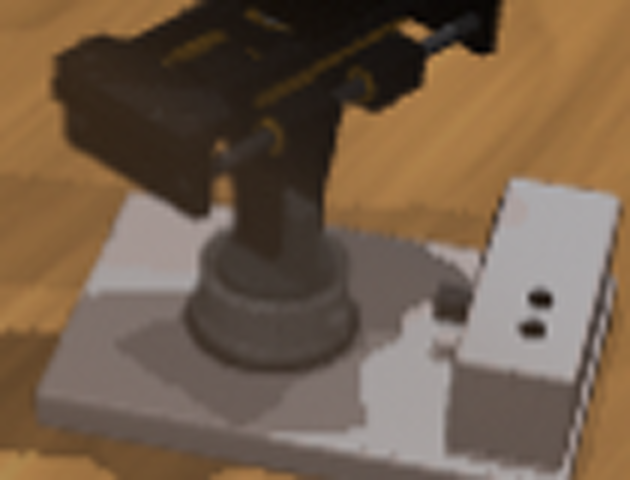

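Disc top reads about 4 mm above the rim (2 mm expected when home, 16 mm if resting on the keys), so it appears to have gone straight through the keys. I'll press slightly to confirm, then firm the grip and start turning.

jog_arm --pt "1 0 0 0.0005 0 0 0" --pt "1 0 0 0 0 0 0" --pt "1 0 0 0 0 0 0" --grip_force 55

```text
time_s: 10.97
tool_pos: [0.4712, 0.1593, 0.2465]
tool_rot: [-180.0, -0.0, -103.0]
force: [-0.8, -1.3, 5.2]
grip_width: 0.0136
```

jog_arm --pt "1 0 0 0.0005 0 0 0" --pt "1 0 0 0 0 0 0" --pt "1 0 0 0 0 0 0"

```text
time_s: 11.22
tool_pos: [0.4712, 0.1593, 0.2461]
tool_rot: [-180.0, -0.0, -103.0]
force: [-1.7, -0.6, 5.4]
grip_width: 0.0137
```

```bash
python3 st.py
```

```text
11.2167 [0.4712 0.1593 0.2461] [-1.7998e+02 -1.0000e-02 -1.0300e+02] F [-1.7 -0.6  5.4] T [-0.03  0.45  0.02] 0.013657461954125778
```

jog_arm --pt "1 0 0 0 0 0 -2" --pt "1 0 0 0 0 0 -2" --pt "1 0 0 0 0 0 -2" --pt "1 0 0 0 0 0 0" --pt "1 0 0 0 0 0 0"

```text
time_s: 11.63
tool_pos: [0.4715, 0.1594, 0.2463]
tool_rot: [-179.9, 0.0, -97.0]
force: [-0.1, -0.7, 6.0]
grip_width: 0.0132
```

```bash
python3 st.py
```

```text
11.6333 [0.4715 0.1594 0.2463] [-1.7991e+02  3.0000e-02 -9.6990e+01] F [-0.1 -0.7  6. ] T [0.04 0.17 0.05] 0.013209321751104428
```

jog_arm --pt "1 0 0 0 0 0 -2" --pt "1 0 0 0 0 0 -2" --pt "1 0 0 0 0 0 0"

```text
time_s: 11.88
tool_pos: [0.4716, 0.1594, 0.2463]
tool_rot: [-179.9, 0.0, -93.0]
force: [-0.2, -0.8, 5.5]
grip_width: 0.0135
```

```bash
python3 st.py
```

```text
11.8833 [0.4716 0.1594 0.2463] [-1.7991e+02  4.0000e-02 -9.2960e+01] F [-0.2 -0.8  5.5] T [ 0.06  0.14 -0.13] 0.013485239820829591
```

jog_arm --pt "1 0 0 0 0 0 -2" --pt "1 0 0 0 0 0 -2" --pt "1 0 0 0 0 0 -2" --pt "1 0 0 0 0 0 0"

```text
time_s: 12.22
tool_pos: [0.4716, 0.1595, 0.2463]
tool_rot: [-179.9, 0.0, -87.0]
force: [-0.1, 0.0, 5.1]
grip_width: 0.0135
```

```bash
python3 st.py
```

```text
12.2167 [0.4716 0.1595 0.2463] [-1.7991e+02  4.0000e-02 -8.6950e+01] F [-0.1  0.   5.1] T [ 0.1   0.14 -0.16] 0.013491916609002223
```

jog_arm --pt "1 0 0 0 0 0 -2" --pt "1 0 0 0 0 0 -2" --pt "1 0 0 0 0 0 -2" --pt "1 0 0 0 0 0 0"

```text
time_s: 12.55
tool_pos: [0.4715, 0.1596, 0.2463]
tool_rot: [-179.9, 0.0, -80.9]
force: [-1.1, 0.4, 5.9]
grip_width: 0.0136
```

```bash
python3 st.py
```

```text
12.55 [0.4715 0.1596 0.2463] [-1.799e+02  4.000e-02 -8.095e+01] F [-1.1  0.4  5.9] T [ 0.13  0.16 -0.18] 0.013613099528014455
```

jog_arm --pt "1 0 0 0 0 0 -2" --pt "1 0 0 0 0 0 -2" --pt "1 0 0 0 0 0 0"

```text
time_s: 12.8
tool_pos: [0.4715, 0.1597, 0.2463]
tool_rot: [-179.9, 0.0, -76.9]
force: [-0.6, 0.1, 5.1]
grip_width: 0.0137
```

```bash
python3 st.py
```

```text
12.8 [0.4715 0.1597 0.2463] [-1.799e+02  4.000e-02 -7.695e+01] F [-0.6  0.1  5.1] T [ 0.22  0.22 -0.15] 0.013740715806949577
```

jog_arm --pt "1 0 0 0 0 0 -2" --pt "1 0 0 0 0 0 -1" --pt "1 0 0 0 0 0 0"

```text
time_s: 13.05
tool_pos: [0.4715, 0.1597, 0.2463]
tool_rot: [-179.9, 0.0, -74.0]
force: [-1.0, 0.2, 4.9]
grip_width: 0.0138
```

```bash
python3 st.py
```

```text
13.05 [0.4715 0.1597 0.2463] [-1.799e+02  4.000e-02 -7.399e+01] F [-1.   0.2  4.9] T [ 0.18  0.21 -0.12] 0.013752191262360087
```

jog_arm --pt "1 0 0 0 0 0 -1.5" --pt "1 0 0 0 0 0 0"

```text
time_s: 13.22
tool_pos: [0.4715, 0.1597, 0.2463]
tool_rot: [-179.9, 0.0, -72.5]
force: [-0.9, 0.0, 6.6]
grip_width: 0.0138
```

```bash
python3 st.py
```

```text
13.2167 [0.4715 0.1597 0.2463] [-1.799e+02  3.000e-02 -7.247e+01] F [-0.9  0.   6.6] T [ 0.18  0.22 -0.2 ] 0.013780039925732115
```

Continuing in 1° steps until the torque climbs at the stop.

jog_arm --pt "1 0 0 0 0 0 -1" --pt "1 0 0 0 0 0 0"

```text
time_s: 13.38
tool_pos: [0.4715, 0.1597, 0.2463]
tool_rot: [-179.9, 0.0, -71.5]
force: [-0.2, 0.7, 4.6]
grip_width: 0.0137
```

```bash
python3 st.py
```

```text
13.3833 [0.4715 0.1597 0.2463] [-1.799e+02  4.000e-02 -7.149e+01] F [-0.2  0.7  4.6] T [ 0.17  0.23 -0.19] 0.013706711214093921
```

jog_arm --pt "1 0 0 0 0 0 -1" --pt "1 0 0 0 0 0 0"

```text
time_s: 13.55
tool_pos: [0.4715, 0.1597, 0.2463]
tool_rot: [-179.9, 0.0, -70.5]
force: [-0.4, 0.4, 5.3]
grip_width: 0.0133
```

```bash
python3 st.py
```

```text
13.55 [0.4715 0.1597 0.2463] [-1.799e+02  3.000e-02 -7.049e+01] F [-0.4  0.4  5.3] T [ 0.18  0.24 -0.16] 0.013339268096191292
```

jog_arm --pt "1 0 0 0 0 0 -1" --pt "1 0 0 0 0 0 0"

```text
time_s: 13.72
tool_pos: [0.4715, 0.1597, 0.2463]
tool_rot: [-179.9, 0.0, -69.5]
force: [-1.4, 0.7, 4.9]
grip_width: 0.0137
```

```bash
python3 st.py
```

```text
13.7167 [0.4715 0.1597 0.2463] [-1.799e+02  4.000e-02 -6.949e+01] F [-1.4  0.7  4.9] T [ 0.19  0.2  -0.18] 0.01374361736135089
```

jog_arm --pt "1 0 0 0 0 0 -1" --pt "1 0 0 0 0 0 0"

```text
time_s: 13.88
tool_pos: [0.4715, 0.1597, 0.2463]
tool_rot: [-179.9, 0.0, -68.5]
force: [-0.3, 0.4, 5.9]
grip_width: 0.0134
```

```bash
python3 st.py
```

```text
13.8833 [0.4715 0.1597 0.2463] [-1.799e+02  4.000e-02 -6.849e+01] F [-0.3  0.4  5.9] T [ 0.18  0.23 -0.2 ] 0.013385344188620254
```

jog_arm --pt "1 0 0 0 0 0 -1" --pt "1 0 0 0 0 0 0"

```text
time_s: 14.05
tool_pos: [0.4715, 0.1597, 0.2463]
tool_rot: [-179.9, 0.0, -67.5]
force: [-0.8, 1.0, 5.5]
grip_width: 0.0134
```

```bash
python3 st.py
```

```text
14.05 [0.4715 0.1597 0.2463] [-1.799e+02  3.000e-02 -6.749e+01] F [-0.8  1.   5.5] T [ 0.24  0.23 -0.17] 0.013377726646537517
```

jog_arm --pt "1 0 0 0 0 0 -1" --pt "1 0 0 0 0 0 0"

```text
time_s: 14.22
tool_pos: [0.4715, 0.1598, 0.2463]
tool_rot: [-179.9, 0.0, -66.5]
force: [-1.4, 0.8, 5.9]
grip_width: 0.0132
```

```bash
python3 st.py
```

```text
14.2167 [0.4715 0.1598 0.2463] [-1.799e+02  3.000e-02 -6.649e+01] F [-1.4  0.8  5.9] T [ 0.24  0.21 -0.14] 0.013237570477161903
```

jog_arm --pt "1 0 0 0 0 0 -1" --pt "1 0 0 0 0 0 0" --pt "1 0 0 0 0 0 0"

```text
time_s: 14.47
tool_pos: [0.4715, 0.1598, 0.2463]
tool_rot: [-179.9, 0.0, -65.5]
force: [-0.5, 1.3, 6.3]
grip_width: 0.0132
```

```bash
python3 - <<'E'
from h import *
import st
im=np.mean([cams.read_camera("scene")[0].astype(float) for _ in range(3)],0)[:,:,::-1].astype(np.uint8)
im2=np.mean([cams.read_camera("top")[0].astype(float) for _ in range(2)],0)[:,:,::-1].astype(np.uint8)
cv2.imwrite("pics/s7.png",im);cv2.imwrite("pics/t7.png",im2)
e=lambda i:cv2.convertScaleAbs(i,alpha=1.6)
a=proj("scene",[.48,.16,.05]);r,c=map(int,a);A=cv2.resize(e(im[r-33:r+27,c-30:c+35]),(400,370),interpolation=cv2.INTER_CUBIC)
B=cv2.resize(rect(e(im2),"top",.49,.160,.045,.05,400),(400,370))
cv2.imwrite("pics/c10.png",np.hstack([A,B]))
E
```

```text
14.4667 [0.4715 0.1598 0.2463] [-1.799e+02  4.000e-02 -6.553e+01] F [-0.5  1.3  6.3] T [ 0.25  0.23 -0.28] 0.013199708559523578
```

View pics/c10.png

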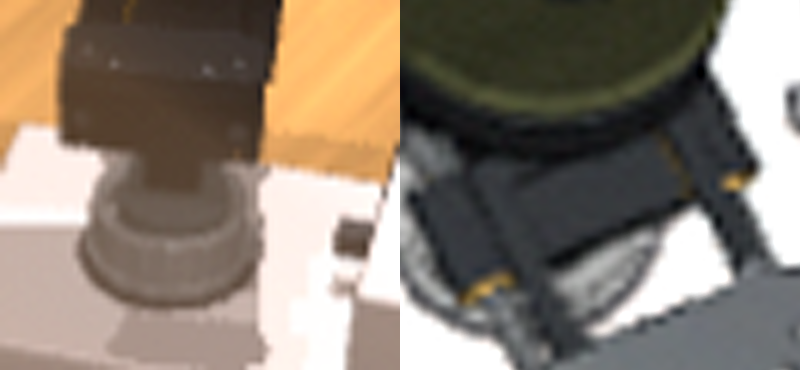

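The picture shows the carrier home in the cup, with the lug side near left-panel (262,205), towards the nose. Torque has begun to rise, so I'll take one more small step.

jog_arm --pt "1 0 0 0 0 0 -0.7" --pt "1 0 0 0 0 0 0" --pt "1 0 0 0 0 0 0"

```text
time_s: 14.97
tool_pos: [0.4715, 0.1597, 0.2463]
tool_rot: [-179.9, 0.0, -64.9]
force: [-0.3, 0.6, 6.4]
grip_width: 0.0135
```

```bash
python3 st.py
```

```text
14.9667 [0.4715 0.1597 0.2463] [-1.799e+02  4.000e-02 -6.486e+01] F [-0.3  0.6  6.4] T [ 0.24  0.24 -0.33] 0.013489746968203062
```

jog_arm --pt "1 0 0 0 0 0 -0.7" --pt "1 0 0 0 0 0 0" --pt "1 0 0 0 0 0 0"

```text
time_s: 15.22
tool_pos: [0.4715, 0.1597, 0.2463]
tool_rot: [-179.9, 0.0, -64.2]
force: [-0.7, 0.6, 5.5]
grip_width: 0.0132
```

```bash
python3 st.py
```

```text
15.2167 [0.4715 0.1597 0.2463] [-1.799e+02  5.000e-02 -6.419e+01] F [-0.7  0.6  5.5] T [ 0.25  0.23 -0.46] 0.013206249069955659
```

The stop is reached (torque −0.46 N·m). I'll back off 4° within the notch play to unload, ease the press, open and retreat.

jog_arm --pt "1 0 0 0 0 0 2" --pt "1 0 0 0 0 0 2" --pt "1 0 0 -0.0007 0 0 0" --pt "1 0 0 0 0 0 0" --pt "1 0 0 0 0 0 0"

```text
time_s: 15.63
tool_pos: [0.4714, 0.1597, 0.2468]
tool_rot: [-179.9, 0.0, -68.1]
force: [-0.1, 2.2, 4.9]
grip_width: 0.0136
```

```bash
python3 st.py
```

```text
15.6333 [0.4714 0.1597 0.2468] [-1.799e+02  2.000e-02 -6.808e+01] F [-0.1  2.2  4.9] T [ 0.35 -0.03 -0.02] 0.013570012783939088
```

jog_arm --pt "0.6 0 0 0 0 0 0" --pt "0.6 0 0 0 0 0 0" --pt "0.6 0 0 0 0 0 0" --pt "0.6 0 0 0 0 0 0" --pt "0.6 0 0 0 0 0 0" --pt "0.6 0 0 0 0 0 0"

```text
time_s: 16.13
tool_pos: [0.4709, 0.1591, 0.2462]
tool_rot: [180.0, -0.0, -68.1]
force: [1.1, -0.3, 0.2]
grip_width: 0.0344
```

jog_arm --pt "0.6 0 0 -0.005 0 0 0" --pt "0.6 0 0 -0.015 0 0 0" --pt "0.6 0 0 -0.025 0 0 0" --pt "0.6 0 0 -0.03 0 0 0" --pt "0.6 0 0 -0.03 0 0 0" --pt "0.6 0 0 -0.025 0 0 0" --pt "0.6 0.02 0 0 0 0 0" --pt "0.6 0.03 0 0 0 0 0" --pt "0.6 0.03 0 0 0 0 0" --pt "0.6 0.03 0 0 0 0 0" --pt "0.6 0.03 0 0 0 0 0" --pt "0.6 0.03 0 0 0 0 0"

```text
time_s: 17.13
tool_pos: [0.5347, 0.0002, 0.3769]
tool_rot: [-180.0, -0.0, -68.1]
force: [1.1, 0.3, -0.2]
grip_width: 0.0344
```

jog_arm --pt "0.6 0.03 0 0 0 0 0" --pt "0.6 0.03 0 0 0 0 0" --pt "0.6 0.02 0 0 0 0 0" --pt "0.6 0 0 0 0 0 0" --pt "0.6 0 0 0 0 0 0" --pt "0.6 0 0 0 0 0 0"

```text
time_s: 17.63
tool_pos: [0.5642, -0.0714, 0.3765]
tool_rot: [-180.0, 0.1, -68.0]
force: [0.3, 0.4, -0.3]
grip_width: 0.0348
```

```bash
python3 - <<'E'
from h import *
import st
ims={};ds={}
for c in("top","scene"):
    X=[cams.read_camera(c) for _ in range(3)];ims[c]=np.mean([x[0].astype(float) for x in X],0)[:,:,::-1].astype(np.uint8);ds[c]=[x[1] for x in X]
    cv2.imwrite(f"pics/{c}8.png",ims[c])
    a=proj(c,[.4709,.1588,.06]);r,q=map(int,a);P=np.vstack([cloud(c,d,r-30,r+30,q-35,q+35) for d in ds[c]])
    h=np.hypot(P[:,0]-.4709,P[:,1]-.1588);b=P[(h<.022)&(P[:,2]>.078)&(P[:,2]<.1)]
    w,v=np.linalg.eigh(np.cov(b[:,:2].T));dd=P[(h<.022)&(P[:,2]<.07)]
    print(c,"bar",len(b),b.mean(0),np.percentile(b[:,2],[50,95]),"ang",np.degrees(np.arctan2(v[1,1],v[0,1]))%180,"disc z",np.median(dd[:,2]),"rim",np.percentile(P[(h>.027)&(h<.032)][:,2],[50,90]))
a=proj("scene",[.49,.16,.06]);r,c=map(int,a)
A=cv2.resize(ims["scene"][r-33:r+27,c-35:c+30],(400,370),interpolation=cv2.INTER_CUBIC)
B=cv2.resize(rect(ims["top"],"top",.49,.160,.057,.05,400),(400,370));cv2.imwrite("pics/c11.png",np.hstack([A,B]))
E
```

```text
17.6333 [ 0.5642 -0.0714  0.3765] [-1.7999e+02  6.0000e-02 -6.8020e+01] F [ 0.3  0.4 -0.3] T [ 0.04 -0.01  0.04] 0.03481035811739443
top bar 301 [0.47261665 0.15811987 0.08516574] [0.08539237 0.0883142 ] ang 22.89172034923118 disc z 0.053867505005980365 rim [0.05031642 0.05287668]
scene bar 88 [0.48372453 0.160421   0.08488188] [0.08594732 0.08867218] ang 115.5938984896665 disc z 0.05708012668863505 rim [0.04203655 0.05362729]
```

View pics/c11.png

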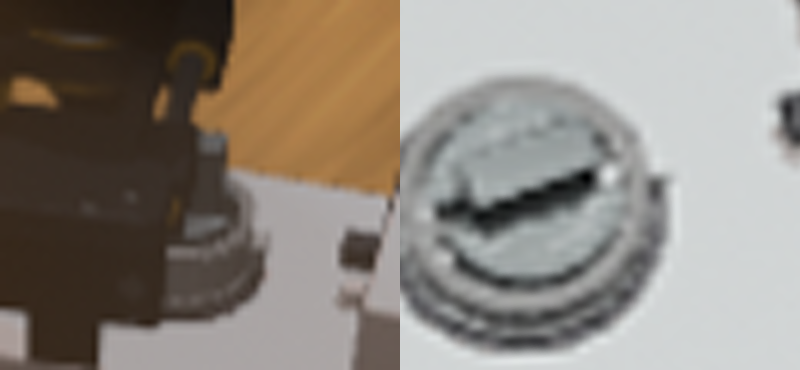

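The right panel shows the carrier seated inside the rim, with the bar along the reading direction and the lug at (660,185) on the nose side. The bar top at 0.0865 m matches floor 0.0285 m plus 58 mm. I'll check that the other things are unmoved and hand in.

```bash
python3 - <<'E'
from h import *
cams.read_camera("top")
for n,z in(("carrier_mid",.029),("plain_mid",.029),("sample0_mid",.015),("jar_mid",.033),("tape_mid",.012),("marker_mid",.006)):
    for o in landmark_of("top",n)[:3]: print(n,round(o["conf"],2),np.round(at_z("top",*o["position"],z),3))
d=cv2.absdiff(cv2.imread("pics/scene0.png")[190:330,170:330],cv2.imread("pics/scene8.png")[190:330,170:330]).max(2)
print((d>60).mean())
env.sign_off()
E
```

```text
carrier_mid 0.57 [ 0.345 -0.193  0.029]
jar_mid 0.39 [ 0.752 -0.066  0.033]
tape_mid 0.61 [ 0.445 -0.37   0.012]
marker_mid 0.51 [ 0.698 -0.337  0.006]
0.05102678571428571
the job is handed in; nothing more can be done
```

I put the grey notched carrier in the reader's socket, turned it with the socket to the reading stop, let go and handed the job in after about 18 s.

- **Fit:** I felt my way down in small steps. The camera estimate of the angle was close enough that the carrier went straight past the keys, so no turning search was needed. First contact matched the socket floor, and the force on the reader never read more than about 7 N.
- **Turn:** The torque held near 0.2 N·m while the socket turned, then rose to about 0.46 N·m at the stop. I then backed off 4° within the notch play to unload before letting go.
- **Last check, seating:** The bar top is at about 0.0865 m, which matches the carrier resting on the floor.
- **Last check, direction:** The bar points at about 22–23° and the reader at about 17.4°. That is a few degrees past the nose, at the edge of what the notch play and the stop allow. The scene camera's bar angle was useless because the gripper was in the way.
- **Grasp:** I started lifting before the fingers had fully closed, so the grip was about 6 mm higher on the bar than planned. It held.
- **Other things:** The jar, tape roll, marker and one purple look-alike were found within about 10 mm of where they were first located, about as close as the network can place them. The networks missed the plain carrier and the sample plugs in the last picture because the arm was over part of the scene. I did not separately confirm they stayed put, but nothing in the force readings suggested contact.

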